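# Clear the can and put the ratchet away

## Robot

A 6-joint arm with a two-finger parallel gripper is mounted at the origin on the work surface. World frame = base frame: x ahead of the robot, y to its left, z up, the work surface at z = 0. Lengths are in m, angles in degrees, forces in N, time in s.
With the tool pointing down it reaches from about 0.4 to 0.825 m from the base axis. Payload 7 kg.
Tool frame: the origin (TCP) lies on the centre line of the jaws, within the pads' length; the fingertips stand 19 mm ahead of it and the grasp point (between the pads) is the TCP (r.tips_ahead is the distance from the TCP to the fingertips, in m); z points along the fingers, y is the line along which they close (so a half turn about z gives the same grasp; the last joint's range is limited). The gripper opens to 88 mm and grips with 3 to 60 N. Pads are 19 mm wide; open, the fingers measure 130 mm over their backs; the gripper's body (78 mm by 193 mm) begins 47 mm behind the grasp point.
Start: joints at [-47.664, 20.546, 0.682, 0, -70.136, -16.507], TCP at [0.294, -0.608, 0.246] pointing down, gripper open.
Joint ranges: [-176.03, 176.03], [-82.01, 121.73], [-58.28, 71.71], [-173.87, 95.51], [-174.79, -0.11], [-173.66, 173.66]. Speed limits (degrees/s): [136.94, 136.94, 172.46, 180, 180, 180].

## Interface

Orientations are given as [roll, pitch, yaw] about the fixed x, y, z axes, in that order (R = Rz(yaw) Ry(pitch) Rx(roll)).
In Python, from plant import r, viewer, close_job gives the robot as it stands. The module is installed in compiled form; this text tells all that it offers.
- The arm moves only by the tool arm_command, never from a script. Its arguments are lists of equal length, an entry for each row: "travel": the shift along the world's x, y, z scaled (see below), a list of three; "delta_rot": the turn, a rotation vector about the world's x, y, z scaled (see below), a list of three. In form: {"travel": [[dx, dy, dz], ...], "delta_rot": [[rx, ry, rz], ...]}. A call has 1 to 20 rows; each row is the pose to reach, as a shift and turn from the pose commanded when the call began; what a row does not reach only later rows make up. The controller multiplies each number of a shift by 0.5 m and each number of a turn by 90 degrees. A row lasts 1/8 s, in which the tool goes at most 62.5 mm and 10.7 degrees, less where a joint would pass 70% of its speed; a pose out of reach is approached as far as the arm can. A call with a number of a shift or a turn outside -1 to 1 is refused whole. A call with a gripper value outside its range is refused whole. "grip" is the opening, from 0 (shut) to 1 (fully open), set as the call begins (left out, the last holds). The fingers move at their own pace and stop on an object; "newtons" is the grip in N (left out, the last holds). Time passes only in rows, so rows that repeat a pose let the fingers close. It gives the time, the measured TCP pose, the force, the opening and the grip force at its end, in the units of the state.
- r.get_state(): the state, without advancing time (a new reading comes with each control period).
- viewer.capture(name): name is "side" or "top"; returns a dict with "img" (400x640x3 uint8, red, green, blue), "camera_matrix" (3x3 intrinsics, pixels), "R" (3x3) and "t" (3): a world point X has camera coordinates R X + t. Camera axes: x right, y down, z forward; pixel columns grow to the right and rows downward; lengths in m; the calibration is good to about 2 mm. A picture is of the moment at which its call begins. There is no depth.
- close_job(): hands the job in; it is judged then, once.
The state is a dict: "time_s": time; "joints": joint angles; "qd": joint speeds; "joint_torque": joint torques, N m; "tcp_pos": TCP position; "eef_rot": TCP orientation; "contact_force": force on the tool from outside, world axes, zero at the start; "moment": the same for the moment, N m; "gripper_width": finger opening in m; "gripper_force": force on a finger pad.
Only numpy, scipy, OpenCV 4.12 (cv2) and the standard library are available. Lean on these libraries where they do the work, as an engineer would, in place of code of your own. Each camera call takes 0.05 s, during which the arm holds its last target. There are 200 camera calls.

## Task

Put the ratchet handle away in the drawer of the low black chest. A spray can stands in the drawer's way: first stand it upright in whichever bay of the can rack is empty, then pull the drawer most of the way open, lay the ratchet down in it, let go and push the drawer fully shut. Leave everything else where it is.

Things in the scene. Friction and masses are not known exactly. Their poses are not given: they have to be found in the camera images.
- drawer (a joint): Slide of the single drawer in the low black steel chest: 0 = shut, grows to 0.15 m as it is pulled out of the chest's front; about 1 N of friction plus a little damping (4 N s/m), no spring, stays where it is left. It may start up to 8 mm ajar.
- handle (a point): Middle of the drawer's steel bar handle; moves with the drawer. Its axes are the chest's: the drawer pulls out along -x, the bar runs along y, z is up. The bar is about 10 mm thick and 120 mm long, its axis 45 mm in front of the drawer's face, about 62 mm above the bench and 28 mm below the chest's top, with 40 mm of free space between bar and face; it can be gripped from above.
- drawer_floor (a point): Centre of the drawer's inner floor, moving with the drawer, 22 mm above the bench; axes as the handle's (-x out of the chest, y across). The inside measures 175 mm (x) by 218 mm (y); side walls end 46 mm above this floor, the drawer's front panel 53 mm above it. With the drawer pulled out by d, the part of the floor open to the sky runs from x = -0.087 to x = d - 0.094 in this frame.
- chest: Low black steel chest fixed to the bench, 220 deep (x, with drawer front) x 260 wide (y) x 90 high; origin at the centre of its underside, drawer front facing its own -x, that face 110 mm from the origin.
- can: The can in the way: a spray can of 52 mm diameter and 135 mm height standing on the bench right in front of the drawer. Straight-sided up to 113 mm, above that a black cap 44 mm wide. About 0.25 kg. Origin at the centre of its underside, z along the can.
- rack_can: An identical spray can that already stands in one of the two bays of the can rack, a different one from time to time. Origin at the centre of its underside.
- rack: Can rack fixed to the bench: open steel tray 220 (x) x 100 (y) x 40 high with 5 mm walls and floor and one cross wall in the middle, which makes two bays side by side along its x. Origin at the centre of its underside. It may stand at either side of the bench.
- bay0 (a point): Centre of the floor of the bay at the rack's -x end, 5 mm above the bench; axes as the rack's. The bay is 102 (x) x 90 mm (y) inside, its walls 35 mm high.
- bay1 (a point): The same for the bay at the rack's +x end.
- ratchet: Ratchet handle lying on the black rubber mat: 153 mm long, along its x; grip 22 wide and 20 high from x = -75 to +30 mm, then a thin steel neck and a round steel head of 32 mm diameter and 20 mm height centred at x = +62 mm with a square stub up to 28 mm on top. About 0.22 kg, balanced near its origin, which lies under the grip on its underside.
- mat: Thin black rubber mat fixed to the bench, 260 (x) x 150 (y) x 4 mm; the ratchet and two upright sockets lie on it. Origin at the centre of its underside. It lies at the left or the right of the bench, across from the rack.
- socket_a: Bystander: steel socket standing on the mat, 24 mm diameter, 30 high; origin under its centre.
- socket_b: Bystander: steel socket standing on the mat, 28 mm diameter, 30 high; origin under its centre.
- tape: Bystander: yellow tape measure standing on the bench between the robot and the chest, to the left, 60 x 34 x 58 mm; origin under its centre.
- oil: Bystander: green oil bottle, 64 mm diameter, 170 high, to the left (+y) of the chest; origin under its centre.
- jar: Bystander: pale jar with a lid and a white label, 72 mm diameter, 90 high, to the right (-y) of the chest; origin under its centre.
- cup: Bystander: steel cup, 72 mm diameter, 85 high, standing on the bench between the robot and the chest, to the right; origin under its centre.
Not all that is in view belongs to the job. What is shaped like the rack_can but yellow is not meant.

How it is judged:
By the outcome, as a careful person would: the job done as asked, in the order asked, and still so for the second after the job is handed in, with the robot touching nothing.
It also fails if it takes over 70 s, if anything falls off the work surface, if the arm or the gripper's body presses on something with over 40 N, if the wrist force passes 120 N, or if a joint passes its speed limit or range.

## Working session

There is one attempt and no reset: what is moved stays moved. The work goes in short steps, Python scripts to look and compute and a tool call to move; the robot and the scene stay as the last step left them, time stands still between calls to the robot, and variables do not carry over. Pictures are saved under pics/ and viewed, at most 10 in all, crops included, and the job is handed in when it is done.

Besides the shell and the picture viewer there is one more tool, called after "Emit:" as name(argument=value, ...) on one line, values as JSON. arm_command: Moves the arm, as the interface text tells. Shifts and turns lie within -1 to 1; 1 stands for 0.5 m of shift or 90 degrees of turn. Its arguments: {"type":"object","properties":{"travel":{"type":"array"},"delta_rot":{"type":"array"},"grip":{"type":"number"},"newtons":{"type":"number"}},"required":["travel","delta_rot"]}

```bash
mkdir -p pics
cat > h.py <<'E'
import numpy as np, cv2
from plant import r, viewer
def snap(n,f):
    c=viewer.capture(n); cv2.imwrite(f'pics/{f}.png',c['img'][:,:,::-1]); np.savez(f'pics/{n}_cal.npz',K=c['camera_matrix'],R=c['R'],t=c['t']); return c
def ray(n,u,v,z):
    c=np.load(f'pics/{n}_cal.npz'); d=c['R'].T@np.linalg.inv(c['K'])@np.array([u,v,1.]); o=-c['R'].T@c['t']
    return o+d*(z-o[2])/d[2]
def proj(n,X):
    c=np.load(f'pics/{n}_cal.npz'); p=c['K']@(c['R']@np.array(X)+c['t']); return p[:2]/p[2]
E
python3 - <<'E'
from h import *
for n in('top','side'):
    c=snap(n,n+'0'); print(n,(-c['R'].T@c['t']).round(3),c['camera_matrix'].round(1).tolist(),c['R'].round(3).tolist())
print(r.get_state())
E
```

```text
top [ 0.446 -0.007  1.161] [[425.0, 0.0, 308.8], [0.0, 425.0, 192.4], [0.0, 0.0, 1.0]] [[0.029, -1.0, 0.001], [-0.992, -0.029, -0.122], [0.122, 0.002, -0.993]]
side [0.422 0.713 0.635] [[373.0, 0.0, 322.3], [0.0, 373.0, 192.4], [0.0, 0.0, 1.0]] [[-0.983, -0.184, 0.02], [-0.127, 0.591, -0.797], [0.135, -0.785, -0.604]]
{'time_s': 0.1, 'joints': array([-4.76652129e+01,  2.05882112e+01,  6.39158522e-01, -1.79454298e-02,
       -7.01369339e+01, -1.65066406e+01]), 'qd': array([ 0.03894166, -0.03431114,  0.07023977,  0.01481908, -0.03808429,
        0.02365787]), 'joint_torque': array([-1.24104936e-03, -5.84162879e+01,  2.93751222e+01,  7.01551706e+00,
        1.01434972e-02, -5.65454934e-05]), 'tcp_pos': array([ 0.29387342, -0.60720925,  0.2447068 ]), 'eef_rot': array([ 1.79912764e+02, -8.25788247e-03, -1.54177957e+02]), 'contact_force': array([-0.86646222,  0.65916318, -0.07781851]), 'moment': array([0.06436169, 0.04675202, 0.06501   ]), 'gripper_force': 0.0, 'gripper_width': 0.08727034910148641}
```

View pics/top0.png

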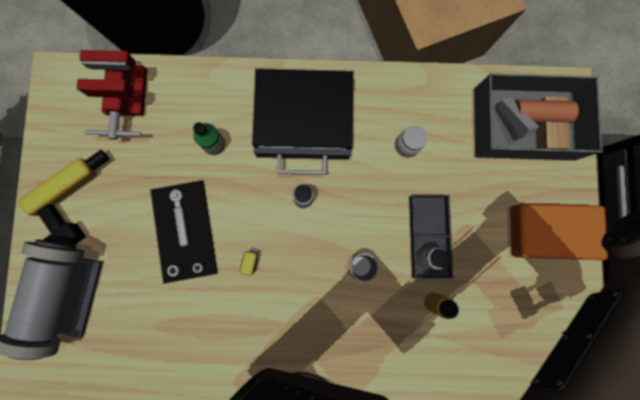

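View pics/side0.png

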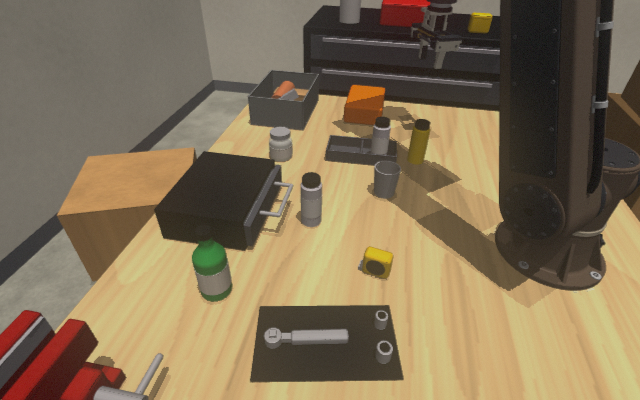

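Top view, with up = +x and left = +y:
- Can in the way: about (304,195).
- Chest handle bar: about (302,172).
- Rack: columns 412-452, rows 195-278. Its near bay holds rack_can at (437,258) and its far bay, around (430,215), looks empty.
- Ratchet: on the mat, head at (176,195), grip end at (183,245).
- Can-shaped candidates: grey (304,195) in front of the drawer, grey (437,258) in the rack, and yellow (443,305), which is the decoy. The first is the one meant, since it stands in front of the drawer.

I'll enlarge to confirm.

Run:
```python
import cv2
a=cv2.imread('pics/top0.png')
cv2.imwrite('pics/c1.png',cv2.resize(a[140:290,245:460],None,fx=3.7,fy=3.7,interpolation=cv2.INTER_CUBIC))
cv2.imwrite('pics/c2.png',cv2.convertScaleAbs(cv2.resize(a[175:290,140:265],None,fx=5,fy=5,interpolation=cv2.INTER_CUBIC),alpha=1.3))
```

```text
(no output)
```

View pics/c1.png

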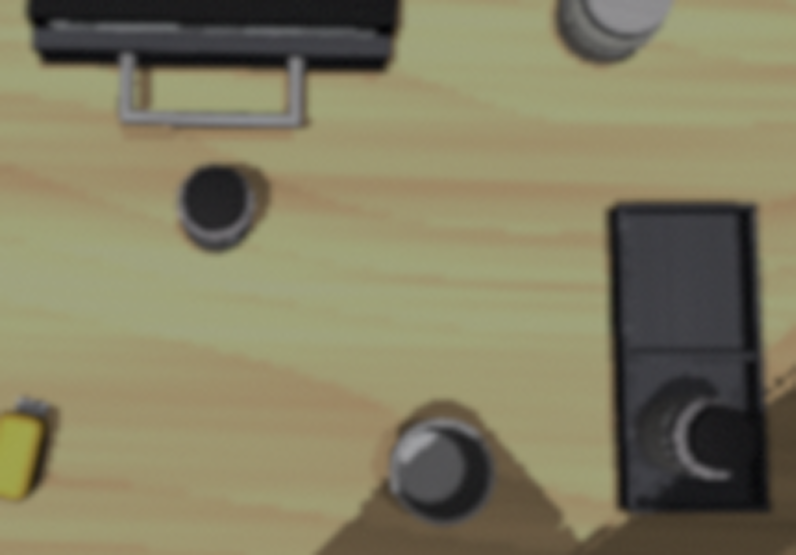

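View pics/c2.png

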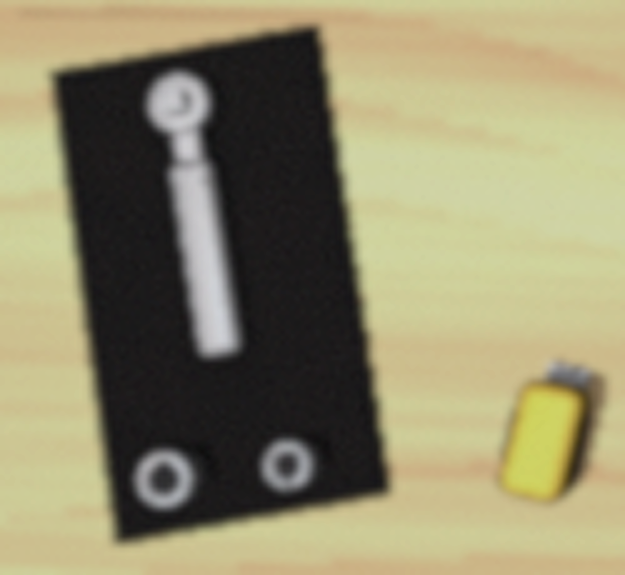

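The crop shows the grey-bodied, black-capped can at (216,199), just in front of the bar (bar ends 122,120 to 303,124). The rack's far bay is empty: rim corners (610,205), (755,205), (768,508), (622,510), cross wall at row 352. The ratchet's head in crop c2 is at (179,102), with its grip end centred at (218,352).

Run:
```python
from h import *
def C1(u,v,z): return ray('top',245+(u+.5)/3.7-.5,140+(v+.5)/3.7-.5,z)
def C2(u,v,z): return ray('top',140+(u+.5)/5-.5,175+(v+.5)/5-.5,z)
p=lambda n,x: print(n,x[:2].round(4))
p('cap',C1(216,199,.135))
b=[C1(124,119,.067),C1(303,123,.067)]
p('barL',b[0]);p('barR',b[1]);p('bar',(b[0]+b[1])/2);d=b[0]-b[1];print('yaw chest',np.degrees(np.arctan2(-d[0],d[1])),np.linalg.norm(d))
c=[C1(u,v,.04) for u,v in((610,205),(755,205),(768,508),(622,510))]
for x in c:p('rack',x)
m=sum(c)/4;p('rackc',m);f=(c[0]+c[1])/2;n=(c[2]+c[3])/2;print(np.degrees(np.arctan2(*(f-n)[[1,0]])),np.linalg.norm(f-n),np.linalg.norm(c[0]-c[1]))
u=(f-n)/np.linalg.norm(f-n);p('bayfar',m+u*.0535);p('baynear',m-u*.0535)
h=C2(179,102,.024);e=C2(218,352,.022);p('head',h);p('end',e);u=(h-e)/np.linalg.norm(h-e);print('ratch yaw',np.degrees(np.arctan2(u[1],u[0])),np.linalg.norm(h-e));p('origin',h-.062*u)
p('sockB',C2(164,478,.03));p('sockA',C2(288,465,.03));p('cup',C1(441,470,.085));p('tape',C2(543,440,.058));p('tapet',C2(568,375,.02))
p('chestfrontTopL',C1(35,40,.09));p('chestfrontTopR',C1(393,48,.09))
p('rackcan',C1(722,438,.135))
from scipy.spatial.transform import Rotation as R
# side-view checks
for n,X in dict(cap=[*C1(216,199,.135)[:2],.135],barL=[*b[0][:2],.062],barR=[*b[1][:2],.062],head=[*h[:2],.028],end=[*e[:2],.02]).items(): print(n,proj('side',X).round(1))
```

```text
cap [0.5692 0.0096]
barL [0.6323 0.0773]
barR [ 0.6331 -0.0489]
bar [0.6327 0.0142]
yaw chest 0.37586542481744534 0.12620091204955353
rack [ 0.5845 -0.2716]
rack [ 0.5876 -0.3757]
rack [ 0.3738 -0.3824]
rack [ 0.3694 -0.2801]
rackc [ 0.4788 -0.3275]
2.028707540596903 0.21458428588549266 0.10410787180779145
bayfar [ 0.5323 -0.3256]
baynear [ 0.4254 -0.3294]
head [0.5682 0.3546]
end [0.4355 0.3256]
ratch yaw 12.350318684942785 0.13594595296793818
origin [0.5077 0.3414]
sockB [0.3693 0.3473]
sockA [0.3779 0.2827]
cup [ 0.3955 -0.147 ]
tape [0.3959 0.1458]
tapet [0.4287 0.1393]
chestfrontTopL [0.6821 0.1394]
chestfrontTopR [ 0.6837 -0.1092]
rackcan [ 0.4235 -0.3215]
cap [311.3 177. ]
barL [278.9 215.5]
barR [292.  184.5]
head [271.8 333.8]
end [347.2 335.1]
```

Run:
```python
import cv2
a=cv2.imread('pics/side0.png')
cv2.imwrite('pics/c3.png',cv2.resize(a[115:355,250:410],None,fx=2.5,fy=2.5,interpolation=cv2.INTER_CUBIC))
```

```text
(no output)
```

View pics/c3.png

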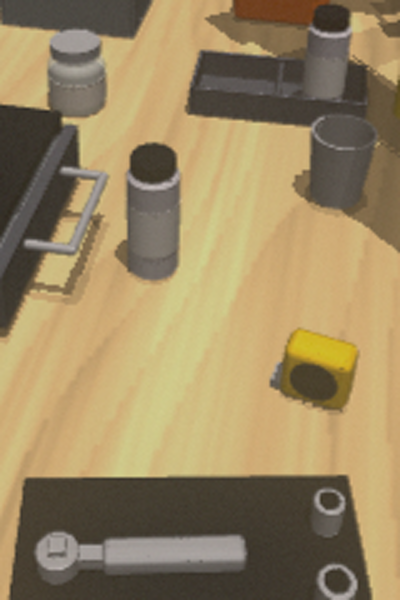

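The side crop agrees with the projections: can cap at (311,178), bar ends at (280,214) and (292,185). It also shows the rack's far bay empty. Next I move above the can.

Emit:
arm_command(travel=[[0.44,1.0,0.05],[0.44,1.0,0.05],[0.44,1.0,0.05],[0.44,1.0,0.05],[0.44,1.0,0.05],[0.44,1.0,0.05],[0.44,1.0,0.05],[0.44,1.0,0.05],[0.44,1.0,0.05],[0.44,1.0,0.05],[0.44,1.0,0.05]], delta_rot=[[0,0,-0.287],[0,0,-0.287],[0,0,-0.287],[0,0,-0.287],[0,0,-0.287],[0,0,-0.287],[0,0,-0.287],[0,0,-0.287],[0,0,-0.287],[0,0,-0.287],[0,0,-0.287]], grip=1, newtons=20)

```text
time_s: 1.48
tcp_pos: [0.5137, -0.1075, 0.2702]
eef_rot: [-180.0, -0.1, -180.0]
contact_force: [0.6, -1.0, -0.7]
gripper_width: 0.0878
gripper_force: 0.0
```

Emit:
arm_command(travel=[[0.11,0.235,0],[0.11,0.235,0],[0.11,0.235,0],[0.11,0.235,-0.1],[0.11,0.235,-0.2],[0.11,0.235,-0.28],[0.11,0.235,-0.338],[0.11,0.235,-0.338],[0.11,0.235,-0.338]], delta_rot=[[0,0,0],[0,0,0],[0,0,0],[0,0,0],[0,0,0],[0,0,0],[0,0,0],[0,0,0],[0,0,0]])

```text
time_s: 2.6
tcp_pos: [0.5697, 0.0091, 0.1028]
eef_rot: [180.0, 0.1, 179.9]
contact_force: [-0.0, -0.2, 0.5]
gripper_width: 0.0877
gripper_force: 0.0
```

Emit:
arm_command(travel=[[0,0,0],[0,0,0],[0,0,0],[0,0,0],[0,0,0],[0,0,0],[0,0,0],[0,0,0]], delta_rot=[[0,0,0],[0,0,0],[0,0,0],[0,0,0],[0,0,0],[0,0,0],[0,0,0],[0,0,0]], grip=0.3)

```text
time_s: 3.6
tcp_pos: [0.5692, 0.0101, 0.1017]
eef_rot: [180.0, 0.0, -180.0]
contact_force: [-0.4, 1.7, 3.2]
gripper_width: 0.0511
gripper_force: 20.0
```

Emit:
arm_command(travel=[[0,0,0.03],[0,0,0.1],[0,0,0.18],[0,-0.03,0.22],[-0.01,-0.1,0.22],[-0.02,-0.2,0.22],[-0.03,-0.3,0.22],[-0.045,-0.4,0.22],[-0.055,-0.5,0.22],[-0.065,-0.59,0.22],[-0.074,-0.65,0.22],[-0.074,-0.672,0.22],[-0.074,-0.672,0.22],[-0.074,-0.672,0.22]], delta_rot=[[0,0,0],[0,0,0],[0,0,0],[0,0,0],[0,0,0],[0,0,0],[0,0,0],[0,0,0],[0,0,0],[0,0,0],[0,0,0],[0,0,0],[0,0,0],[0,0,0]], newtons=25)

```text
time_s: 5.35
tcp_pos: [0.5321, -0.3252, 0.2117]
eef_rot: [180.0, -0.0, -180.0]
contact_force: [0.2, 0.8, -2.5]
gripper_width: 0.0507
gripper_force: 25.0
```

Emit:
arm_command(travel=[[0,0,-0.06],[0,0,-0.12],[0,0,-0.16],[0,0,-0.18],[0,0,-0.195],[0,0,-0.205],[0,0,-0.207],[0,0,-0.207]], delta_rot=[[0,0,0],[0,0,0],[0,0,0],[0,0,0],[0,0,0],[0,0,0],[0,0,0],[0,0,0]])

```text
time_s: 6.35
tcp_pos: [0.5323, -0.3262, 0.1085]
eef_rot: [-180.0, 0.0, 180.0]
contact_force: [-0.5, 0.4, -2.2]
gripper_width: 0.0512
gripper_force: 25.0
```

Emit:
arm_command(travel=[[0,0,-0.002],[0,0,-0.003],[0,0,-0.004],[0,0,-0.004],[0,0,-0.004]], delta_rot=[[0,0,0],[0,0,0],[0,0,0],[0,0,0],[0,0,0]])

```text
time_s: 6.98
tcp_pos: [0.5323, -0.3261, 0.1067]
eef_rot: [-180.0, 0.0, -180.0]
contact_force: [-0.8, 1.8, 5.8]
gripper_width: 0.0515
gripper_force: 25.0
```

Run:
```python
from h import *
c=snap('side','s1')['img'][:,:,::-1]
cv2.imwrite('pics/s1c.png',cv2.resize(c[70:230,270:470],None,fx=4,fy=3.7,interpolation=cv2.INTER_CUBIC)[:600])
```

```text
(no output)
```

View pics/s1c.png

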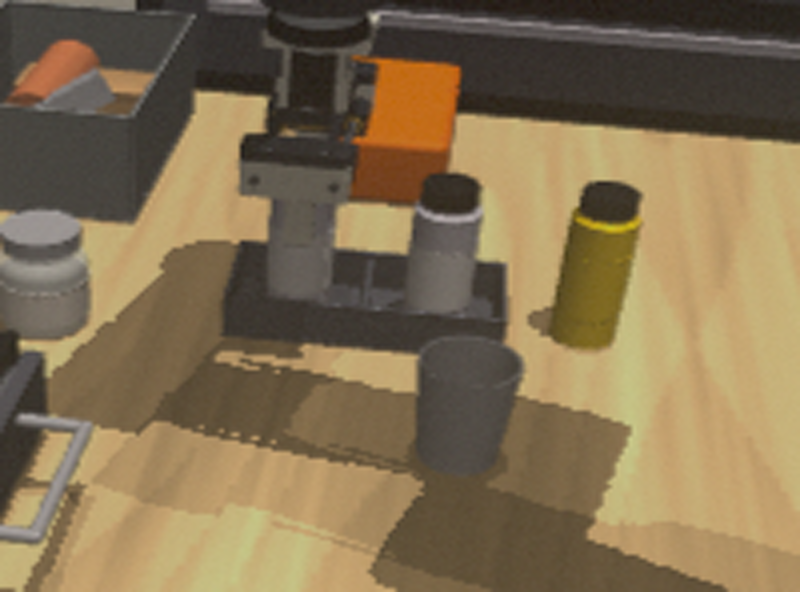

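The can stands in the far bay at crop (300,250), beside rack_can at (445,250). A 6 N upward reaction confirms it is on the floor. I'll release, retreat, then go over the handle.

Emit:
arm_command(travel=[[0,0,0],[0,0,0],[0,0,0],[0,0,0],[0,0,0],[0,0,0.03],[0,0,0.1],[0,0,0.2],[0,0,0.3],[0,0,0.3]], delta_rot=[[0,0,0],[0,0,0],[0,0,0],[0,0,0],[0,0,0],[0,0,0],[0,0,0],[0,0,0],[0,0,0],[0,0,0]], grip=1)

```text
time_s: 8.28
tcp_pos: [0.5341, -0.3271, 0.2624]
eef_rot: [-179.8, 0.5, -180.0]
contact_force: [0.4, -0.5, -0.5]
gripper_width: 0.0876
gripper_force: 0.0
```

Emit:
arm_command(travel=[[0.202,0.68,0],[0.202,0.68,0],[0.202,0.68,0],[0.202,0.68,0],[0.202,0.68,0],[0.202,0.68,0],[0.202,0.68,0],[0.202,0.68,0],[0.202,0.68,0],[0.202,0.68,0],[0.202,0.68,0],[0.202,0.68,0],[0.202,0.68,0]], delta_rot=[[0,0,1],[0,0,1],[0,0,1],[0,0,1],[0,0,1],[0,0,1],[0,0,1],[0,0,1],[0,0,1],[0,0,1],[0,0,1],[0,0,1],[0,0,1]], grip=0.3)

```text
time_s: 9.9
tcp_pos: [0.633, 0.0139, 0.2561]
eef_rot: [180.0, -0.0, -90.0]
contact_force: [-1.1, -0.9, 0.7]
gripper_width: 0.0267
gripper_force: 0.0
```

Emit:
arm_command(travel=[[0,0,-0.1],[0,0,-0.2],[0,0,-0.28],[0,0,-0.32],[0,0,-0.34],[0,0,-0.36],[0,0,-0.375],[0,0,-0.386],[0,0,-0.386]], delta_rot=[[0,0,0],[0,0,0],[0,0,0],[0,0,0],[0,0,0],[0,0,0],[0,0,0],[0,0,0],[0,0,0]])

```text
time_s: 11.02
tcp_pos: [0.633, 0.0139, 0.063]
eef_rot: [180.0, -0.0, -90.0]
contact_force: [0.7, -0.1, 0.4]
gripper_width: 0.0262
gripper_force: 0.0
```

Emit:
arm_command(travel=[[0,0,0],[0,0,0],[0,0,0],[0,0,0]], delta_rot=[[0,0,0],[0,0,0],[0,0,0],[0,0,0]], grip=0, newtons=20)

```text
time_s: 11.52
tcp_pos: [0.6334, 0.014, 0.0635]
eef_rot: [-180.0, 0.0, -90.0]
contact_force: [1.6, 0.8, 2.1]
gripper_width: 0.0093
gripper_force: 20.0
```

Emit:
arm_command(travel=[[-0.01,0,0],[-0.03,0,0],[-0.06,0,0],[-0.09,0,0],[-0.12,0,0],[-0.15,-0.001,0],[-0.18,-0.001,0],[-0.21,-0.001,0],[-0.24,-0.002,0],[-0.265,-0.002,0],[-0.28,-0.002,0],[-0.284,-0.002,0],[-0.284,-0.002,0]], delta_rot=[[0,0,0],[0,0,0],[0,0,0],[0,0,0],[0,0,0],[0,0,0],[0,0,0],[0,0,0],[0,0,0],[0,0,0],[0,0,0],[0,0,0],[0,0,0]])

```text
time_s: 13.15
tcp_pos: [0.4901, 0.0133, 0.0634]
eef_rot: [-180.0, 0.0, -90.0]
contact_force: [-1.2, 2.6, 7.9]
gripper_width: 0.0094
gripper_force: 20.0
```

Emit:
arm_command(travel=[[0,0,0],[0,0,0],[0,0,0],[0,0,0.06],[0,0,0.16],[0,0,0.28],[0,0,0.38],[0,0,0.38]], delta_rot=[[0,0,0],[0,0,0],[0,0,0],[0,0,0],[0,0,0],[0,0,0],[0,0,0],[0,0,0]], grip=0.3)

```text
time_s: 14.15
tcp_pos: [0.4928, 0.0134, 0.257]
eef_rot: [-179.6, 0.1, -90.0]
contact_force: [-0.3, 1.2, -0.9]
gripper_width: 0.0258
gripper_force: 0.0
```

Emit:
arm_command(travel=[[0.034,0.656,0],[0.034,0.656,0],[0.034,0.656,0],[0.034,0.656,0],[0.034,0.656,0],[0.034,0.656,0],[0.034,0.656,0],[0.034,0.656,0],[0.034,0.656,0],[0.034,0.656,0]], delta_rot=[[0,0,-0.863],[0,0,-0.863],[0,0,-0.863],[0,0,-0.863],[0,0,-0.863],[0,0,-0.863],[0,0,-0.863],[0,0,-0.863],[0,0,-0.863],[0,0,-0.863]], grip=0.6)

```text
time_s: 15.4
tcp_pos: [0.5079, 0.3406, 0.2523]
eef_rot: [-180.0, -0.1, -167.6]
contact_force: [0.1, -0.4, 0.1]
gripper_width: 0.0526
gripper_force: 0.0
```

Run:
```python
from h import *
c=snap('top','t2')['img'][:,:,::-1]
print(r.get_state()['tcp_pos'],r.get_state()['eef_rot'])
cv2.imwrite('pics/t2c.png',cv2.convertScaleAbs(cv2.resize(c[60:270,150:370],None,fx=3.5,fy=2.8,interpolation=cv2.INTER_CUBIC),alpha=1.5))
```

```text
[0.50792554 0.34067063 0.25256408] [-1.79978429e+02 -3.77950517e-02 -1.67597741e+02]
```

View pics/t2c.png

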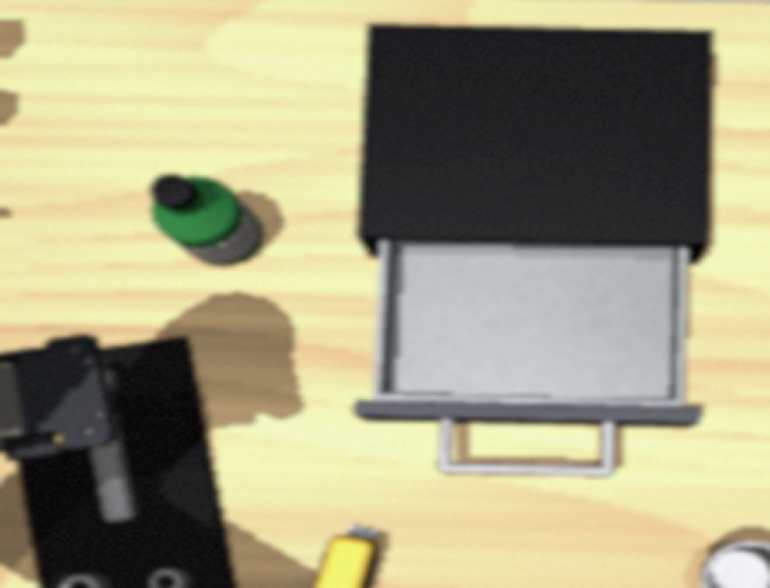

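The drawer is well open: panel inner edge at crop row ~402, chest edge at row ~244, bar at row ~467.

Run:
```python
from h import *
f=lambda u,v,z: ray('top',150+(u+.5)/3.5-.5,60+(v+.5)/2.8-.5,z)[:2].round(4)
print('bar',f(443,465,.067),f(610,469,.067))
print('panel inner floor',f(530,399,.022),'panel rear top',f(530,404,.075),'panel front top',f(530,420,.075))
print('shell edge',f(530,243,.09)); print('walls in',f(400,320,.022),f(672,320,.022),'wall tops',f(386,320,.068),f(682,320,.068))
```

```text
bar [0.4918 0.0769] [ 0.4917 -0.0456]
panel inner floor [0.5589 0.0159] panel rear top [0.549  0.0147] panel front top [0.5344 0.0143]
shell edge [0.6961 0.0191]
walls in [0.6328 0.1191] [ 0.639  -0.0917] wall tops [0.625  0.1244] [ 0.6314 -0.0957]
```

Emit:
arm_command(travel=[[0,0,-0.1],[0,0,-0.2],[0,0,-0.3],[0,0,-0.37],[0,0,-0.41],[0,0,-0.435],[0,0,-0.448],[0,0,-0.448]], delta_rot=[[0,0,0],[0,0,0],[0,0,0],[0,0,0],[0,0,0],[0,0,0],[0,0,0],[0,0,0]])

```text
time_s: 16.45
tcp_pos: [0.5082, 0.341, 0.0293]
eef_rot: [180.0, 0.0, -167.7]
contact_force: [0.1, -0.5, 0.1]
gripper_width: 0.0526
gripper_force: 0.0
```

Emit:
arm_command(travel=[[0,0,0],[0,0,0],[0,0,0],[0,0,0],[0,0,0],[0,0,0.03],[0,0,0.1],[0,0,0.2],[0,0,0.3],[0,0,0.34],[0,0,0.34]], delta_rot=[[0,0,0],[0,0,0],[0,0,0],[0,0,0],[0,0,0],[0,0,0],[0,0,0],[0,0,0],[0,0,0],[0,0,0],[0,0,0]], grip=0, newtons=35)

```text
time_s: 17.82
tcp_pos: [0.5086, 0.3415, 0.2016]
eef_rot: [179.9, 0.2, -167.7]
contact_force: [-0.0, -1.1, -2.1]
gripper_width: 0.0215
gripper_force: 35.0
```

Emit:
arm_command(travel=[[0.005,-0.02,0],[0.015,-0.06,0.01],[0.035,-0.13,0.01],[0.055,-0.2,0.01],[0.08,-0.28,0.01],[0.1,-0.36,0.01],[0.12,-0.44,0.01],[0.14,-0.51,0.01],[0.16,-0.58,0.01],[0.175,-0.63,0],[0.184,-0.653,0],[0.184,-0.653,0],[0.184,-0.653,0],[0.184,-0.653,0]], delta_rot=[[0,0,0.03],[0,0,0.1],[0,0,0.19],[0,0,0.28],[0,0,0.37],[0,0,0.46],[0,0,0.55],[0,0,0.64],[0,0,0.73],[0,0,0.81],[0,0,0.863],[0,0,0.863],[0,0,0.863],[0,0,0.863]])

```text
time_s: 19.58
tcp_pos: [0.5998, 0.015, 0.1988]
eef_rot: [180.0, -0.0, -90.0]
contact_force: [-0.1, -0.1, -2.7]
gripper_width: 0.0219
gripper_force: 35.0
```

Emit:
arm_command(travel=[[0,0,-0.06],[0,0,-0.13],[0,0,-0.2],[0,0,-0.25],[0,0,-0.28],[0,0,-0.293],[0,0,-0.3],[0,0,-0.3]], delta_rot=[[0,0,0],[0,0,0],[0,0,0],[0,0,0],[0,0,0],[0,0,0],[0,0,0],[0,0,0]])

```text
time_s: 20.58
tcp_pos: [0.6004, 0.0146, 0.0496]
eef_rot: [-179.9, 0.0, -90.0]
contact_force: [0.8, -0.2, -2.1]
gripper_width: 0.0219
gripper_force: 35.0
```

Emit:
arm_command(travel=[[0,0,-0.002],[0,0,-0.004],[0,0,-0.005],[0,0,-0.005],[0,0,-0.005]], delta_rot=[[0,0,0],[0,0,0],[0,0,0],[0,0,0],[0,0,0]])

```text
time_s: 21.2
tcp_pos: [0.6007, 0.0145, 0.0473]
eef_rot: [-179.9, 0.0, -90.0]
contact_force: [-1.3, -0.1, 4.9]
gripper_width: 0.0216
gripper_force: 35.0
```

Ratchet is on the drawer floor (reaction 5 N). I'll release narrowly, then go up.

Emit:
arm_command(travel=[[0,0,0],[0,0,0],[0,0,0],[0,0,0],[0,0,0.03],[0,0,0.1],[0,0,0.2],[0,0,0.3],[0,0,0.38],[0,0,0.38]], delta_rot=[[0,0,0],[0,0,0],[0,0,0],[0,0,0],[0,0,0],[0,0,0],[0,0,0],[0,0,0],[0,0,0],[0,0,0]], grip=0.4, newtons=20)

```text
time_s: 22.45
tcp_pos: [0.6019, 0.0147, 0.2419]
eef_rot: [-179.5, 0.1, -90.0]
contact_force: [-0.1, 1.3, -0.5]
gripper_width: 0.0347
gripper_force: 0.0
```

Emit:
arm_command(travel=[[-0.218,-0.002,0],[-0.218,-0.002,0],[-0.218,-0.002,0],[-0.218,-0.002,0]], delta_rot=[[0,0,0],[0,0,0],[0,0,0],[0,0,0]], grip=0.3)

```text
time_s: 22.95
tcp_pos: [0.4913, 0.0136, 0.2373]
eef_rot: [-179.9, 0.0, -90.0]
contact_force: [0.8, 0.9, 0.2]
gripper_width: 0.0266
gripper_force: 0.0
```

Run:
```python
from h import *
c=snap('side','s3')['img'][:,:,::-1]; print(r.get_state()['tcp_pos'])
cv2.imwrite('pics/s3c.png',cv2.resize(c[100:290,150:410],None,fx=3,fy=3,interpolation=cv2.INTER_CUBIC))
```

```text
[0.49167185 0.01359014 0.23695654]
```

View pics/s3c.png

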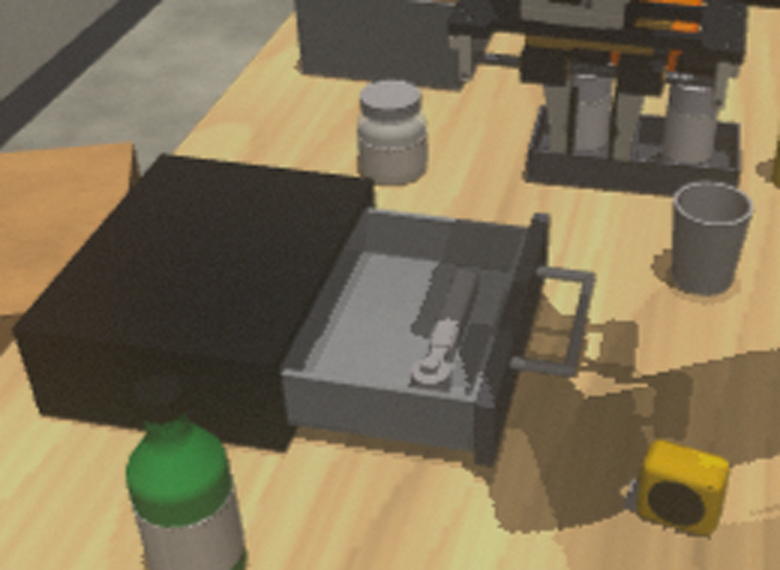

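The ratchet lies flat in the drawer (crop head 433,370; grip 460,290), and both cans stand in the rack. I'll grip the bar and push.

Emit:
arm_command(travel=[[0,0,-0.1],[0,0,-0.2],[0,0,-0.27],[0,0,-0.3],[0,0,-0.325],[0,0,-0.345],[0,0,-0.35],[0,0,-0.35]], delta_rot=[[0,0,0],[0,0,0],[0,0,0],[0,0,0],[0,0,0],[0,0,0],[0,0,0],[0,0,0]])

```text
time_s: 24.0
tcp_pos: [0.4913, 0.0135, 0.0618]
eef_rot: [-180.0, 0.0, -90.0]
contact_force: [0.2, 0.4, 0.7]
gripper_width: 0.0265
gripper_force: 0.0
```

Emit:
arm_command(travel=[[0,0,0],[0,0,0],[0,0,0],[0,0,0],[0.01,0,0],[0.03,0,0],[0.055,0,0],[0.08,0,0],[0.105,0,0],[0.13,0,0],[0.155,0.001,0],[0.18,0.001,0],[0.205,0.001,0],[0.23,0.002,0],[0.25,0.002,0],[0.265,0.002,0],[0.274,0.002,0],[0.28,0.002,0],[0.28,0.002,0]], delta_rot=[[0,0,0],[0,0,0],[0,0,0],[0,0,0],[0,0,0],[0,0,0],[0,0,0],[0,0,0],[0,0,0],[0,0,0],[0,0,0],[0,0,0],[0,0,0],[0,0,0],[0,0,0],[0,0,0],[0,0,0],[0,0,0],[0,0,0]], grip=0, newtons=25)

```text
time_s: 26.38
tcp_pos: [0.6325, 0.0142, 0.062]
eef_rot: [-179.9, -0.0, -90.0]
contact_force: [1.4, -2.1, 4.5]
gripper_width: 0.009
gripper_force: 25.0
```

Now in 1 mm steps until the stop is felt.

Emit:
arm_command(travel=[[0.002,0,0],[0.004,0,0],[0.006,0,0],[0.006,0,0]], delta_rot=[[0,0,0],[0,0,0],[0,0,0],[0,0,0]])

```text
time_s: 26.88
tcp_pos: [0.6348, 0.0142, 0.062]
eef_rot: [-180.0, -0.0, -90.0]
contact_force: [-0.7, -1.5, 5.1]
gripper_width: 0.009
gripper_force: 25.0
```

Emit:
arm_command(travel=[[0.002,0,0],[0.004,0,0],[0.004,0,0]], delta_rot=[[0,0,0],[0,0,0],[0,0,0]])

```text
time_s: 27.25
tcp_pos: [0.6369, 0.0142, 0.062]
eef_rot: [-179.9, -0.0, -90.0]
contact_force: [-1.2, -0.7, 6.0]
gripper_width: 0.0091
gripper_force: 25.0
```

Emit:
arm_command(travel=[[0.002,0,0],[0.004,0,0],[0.004,0,0]], delta_rot=[[0,0,0],[0,0,0],[0,0,0]])

```text
time_s: 27.62
tcp_pos: [0.6388, 0.0142, 0.062]
eef_rot: [-180.0, -0.0, -90.0]
contact_force: [-0.1, -0.2, 5.5]
gripper_width: 0.0089
gripper_force: 25.0
```

Emit:
arm_command(travel=[[0.002,0,0],[0.004,0,0],[0.004,0,0]], delta_rot=[[0,0,0],[0,0,0],[0,0,0]])

```text
time_s: 28.0
tcp_pos: [0.639, 0.0142, 0.0619]
eef_rot: [179.9, -0.0, -90.0]
contact_force: [-7.3, 0.5, 11.4]
gripper_width: 0.0091
gripper_force: 25.0
```

Hard stop at x = 0.639. I'll nudge 1 mm more to seat it, release and retreat.

Emit:
arm_command(travel=[[0.002,0,0],[0.002,0,0],[0.002,0,0]], delta_rot=[[0,0,0],[0,0,0],[0,0,0]])

```text
time_s: 28.38
tcp_pos: [0.6391, 0.0142, 0.0619]
eef_rot: [179.8, -0.0, -90.0]
contact_force: [-10.1, 2.3, 15.0]
gripper_width: 0.0091
gripper_force: 25.0
```

Emit:
arm_command(travel=[[0,0,0],[0,0,0],[0,0,0],[-0.004,0,0],[-0.004,0,0.06],[-0.004,0,0.16],[-0.004,0,0.28],[-0.15,0,0.4],[-0.2,-0.2,0.4],[-0.2,-0.3,0.4],[-0.2,-0.3,0.4],[-0.2,-0.3,0.4]], delta_rot=[[0,0,0],[0,0,0],[0,0,0],[0,0,0],[0,0,0],[0,0,0],[0,0,0],[0,0,0],[0,0,0],[0,0,0],[0,0,0],[0,0,0]], grip=0.28)

```text
time_s: 29.88
tcp_pos: [0.5403, -0.1376, 0.2621]
eef_rot: [-180.0, 0.0, -90.2]
contact_force: [0.1, -0.1, 0.2]
gripper_width: 0.0245
gripper_force: 0.0
```

Run:
```python
from h import *
snap('side','s4'); print(r.get_state()['tcp_pos'])
```

```text
[ 0.54064921 -0.13652883  0.26173854]
```

View pics/s4.png

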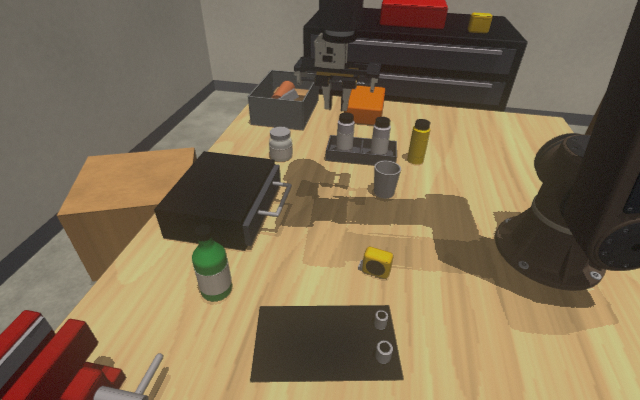

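The picture shows the drawer shut (bar near 277,213), both cans upright in the rack (345,132 and 381,136), and the bystanders in place. One numeric check that the release did not drag the bar back out.

Run:
```python
from h import *
c=snap('side','s5')['img'].astype(int)
for x in (.6335,.639):
    for y in (.074,.045): print(x,y,proj('side',[x,y,.062]).round(1))
o=cv2.imread('pics/side0.png')[:,:,::-1].astype(int)
for n,i in(('now',c),('start',o)):
    for v in (205,211): print(n,v,i[v,262:300].sum(1).tolist())
```

```text
0.6335 0.074 [278.8 214.5]
0.6335 0.045 [282.1 206.8]
0.639 0.074 [276.6 214.2]
0.639 0.045 [279.9 206.5]
now 205 [148, 139, 147, 137, 149, 145, 148, 157, 197, 295, 445, 490, 480, 486, 487, 486, 448, 261, 277, 271, 243, 250, 312, 297, 303, 283, 230, 221, 227, 246, 293, 296, 293, 289, 294, 295, 292, 298]
now 211 [460, 464, 455, 371, 350, 290, 341, 409, 416, 484, 484, 477, 487, 461, 387, 435, 450, 394, 312, 278, 310, 311, 297, 277, 232, 232, 234, 253, 299, 305, 297, 296, 299, 299, 293, 295, 285, 278]
start 205 [159, 169, 164, 167, 160, 161, 160, 168, 167, 186, 306, 452, 470, 504, 512, 515, 516, 508, 428, 447, 480, 439, 388, 423, 328, 307, 262, 309, 445, 448, 438, 462, 501, 507, 515, 511, 510, 510]
start 211 [489, 491, 472, 380, 369, 307, 277, 288, 330, 468, 508, 509, 513, 508, 514, 489, 424, 468, 457, 407, 394, 477, 321, 309, 310, 332, 449, 449, 460, 510, 516, 514, 512, 511, 514, 502, 450, 292]
```

```bash
python3 -c "
from plant import close_job
print(close_job())"
```

```text
the job is handed in; nothing more can be done
None
```

I stood the spray can upright in the rack's empty far bay, opened the drawer, laid the ratchet in it and pushed the drawer shut to its stop; the final picture shows everything else in place, and the job is handed in at about 30 s.

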